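Fit the citrus reamer into the juicer's collet

ROBOT

A 6-joint arm with a two-finger parallel gripper is mounted at the origin on a cart in front of the work surface, level with it; the furniture and walls round the work are solid. World frame = base frame: x ahead of the robot, y to its left, z up, the work surface at z = 0. Lengths are in mm, angles in rad, forces in N, time in s.
With the tool pointing down it reaches from about 350 to 775 mm from the base axis. Payload 5.5 kg.
Tool frame: the origin (TCP) lies at the very end of the fingers, on their centre line; the grasp point (between the pads) lies bot.grip_point_offset behind it (bot.grip_point_offset is the distance from the TCP to the grasp point, in mm); z points along the fingers, y is the line along which they close (so a half turn about z gives the same grasp; the last joint's range is limited). The gripper opens to 85 mm and grips with 20 to 120 N. Pads are 22 mm wide; open, the fingers measure 114 mm over their backs; the gripper's body (76 mm by 85 mm) begins 54 mm behind the grasp point. The pads swing forward as they close: fully open they stand 13 mm farther back than shut.
Start: joints at [-1.287, 0.313, 0.046, 1.304, 0, 1.431], TCP at [236.456, -524.176, 231.323] pointing down, gripper open.
Joint ranges: [-2.76, 2.76], [-0.86, 1.69], [-1.03, 1.26], [-2.2, 2.34], [-1.47, 1.5], [-3.14, 3.14]. Speed limits (rad/s): [2.57, 2.57, 3.14, 3.14, 3.14, 3.14].

INTERFACE

Orientations are given as a 3x3 rotation matrix whose columns are the frame's x, y, z axes.
In Python, from bench import bot gives the robot as it stands.
- The arm moves only by the shell command python3 -m pendant 'ROWS' [FORCE]. ROWS is JSON, a list of rows, each a list of 7 numbers: the closure, from -1 (fully open) to 1 (shut), so that 0 is half open, then the shift along the tool's x, y, z in m, then the turn, a rotation vector about the tool's x, y, z in rad. A call has exactly 8 rows; each row is the pose to reach, as a shift and turn from the pose commanded when the call began, along the tool's axes at that moment; what a row does not reach only later rows make up. A row lasts 1/8 s, in which the tool goes at most 62.5 mm and 10.7 degrees, less where a joint would pass 70% of its speed; a pose out of reach is approached as far as the arm can. A call with a gripper value outside its range is refused whole. The fingers move at their own pace and stop on an object; FORCE is the grip in N (left out, the last holds). Time passes only in rows, so rows that repeat a pose let the fingers close, or fill a call up. It gives the time, the measured TCP pose, the force, the opening and the grip force at its end, in the units of the state.
- bot.sense(): the state, without advancing time (a new reading comes with each control period).
- bot.get_image(name): name is "scene" or "top"; returns a dict with "pixels" (420x560x3 uint8, red, green, blue), "fov_y" (degrees; the focal length in pixels is half the picture's height over the tangent of half this angle, whatever the lens; pixels are square), "cx", "cy" (the principal point, pixels), "cam_to_world" (4x4, takes a point from camera to world coordinates). Camera axes: x right, y down, z forward; pixel columns grow to the right and rows downward; lengths in mm; the calibration is good to about 2 mm. A picture is of the moment at which its call begins. There is no depth.
- bot.hand_in(): hands the job in; it is judged then, once.
The state is a dict: "time_s": time; "qpos": joint angles; "dq": joint speeds; "tau": joint torques, N m; "eef_pos": TCP position; "tool_rot": TCP orientation; "ft_force": force on the tool from outside, world axes, zero at the start; "torque": the same for the moment, N m; "gripper_width": finger opening in mm; "grasp_force": force on a finger pad.
Only numpy, scipy, OpenCV 4.12 (cv2) and the standard library are available. Lean on these libraries where they do the work, as an engineer would, in place of code of your own. Each camera call takes 0.05 s, during which the arm holds its last target. There are 200 camera calls.

TASK

Take the pointed citrus reamer out of the wooden rack and set its shank upright and fully home in the collet of the juicer drive, then let go of it. Then turn the collet nut clockwise (seen from above) by its lever until the jaws grip the shank firmly, but gently: stop soon after the resistance clearly rises, and do not force the nut. Leave everything else on the table where it is, and ram nothing.

Things in the scene. Friction and masses are not known exactly. Their poses are not given: they have to be found in the camera images.
- reamer: pointed citrus reamer, shank down in one of the rack's two holes; origin: centre of the shank's lower end, z up along the shank. Steel shank 12 mm diameter, z = 0 to 55 mm (lowest 1.5 mm: 9 mm); then a white head: round grip band 33 mm diameter, z = 55 to 77 mm, and a fluted cone to z = 104 mm. About 0.08 kg. Grip it by the band
- masher: the other attachment in the rack, same shank and same 33 mm band from z = 55 mm, but with a flat top at z = 82 mm; origin at the shank's lower end; leave it alone
- rack: wooden block 50 x 150 x 34 mm, fixed; origin at the centre of its underside; two blind holes of 15 mm, 28 mm deep, at y = -45 and +45 mm
- drive: juicer drive: white round base 128 mm diameter, 55 mm high, fixed; origin: centre of its underside on the table, z up along the axis of collet and nut
- socket: steel guide socket on the drive's axis, inside the nut: round hole of 13 mm with a chamfered mouth at z = 82 mm above the table and its floor at z = 60 mm; origin same as the drive's
- socket_floor (a point): centre of the floor of the socket's hole: the reamer's shank end must rest here (hole 22 mm deep)
- handle_top (a point): centre of the handle's top. It starts to the robot's right of the drive and swings round towards the robot. The turn needed differs (about 0.5 to 1.1 rad) and cannot be seen. Loose, it takes 4 to 6 N square to the lever to push it round; once the jaws touch, the force climbs by about 4 N within 0.1 rad: at 8 to 12 N the grip is firm, above 17 N too tight
- jaw_1: one of three small steel jaws just above the socket (z = 84 to 94 mm) that close on the shank as the nut turns; they stand wide open at the start. A firm grip is 7 N or more at each jaw, more than 60 N is too tight
- jaw_2: second jaw, as jaw_1
- jaw_3: third jaw, as jaw_1
- jar: small spice jar, 47 mm diameter, 69 mm tall, a bystander; origin at the centre of its underside
- spoon: teaspoon, 135 mm long, a bystander
- cup: steel measuring cup, 136 mm long, a bystander
- lever: lever clamped on the collet nut. Nut: knurled steel ring, 52 mm diameter, 74 to 94 mm above the table, turns about the drive's z axis. The 10 mm lever at 83 mm height runs out to an upright round black handle, 16 mm diameter, 84 to 136 mm above the table, 80 mm from the axis. Origin: the drive's origin. Clockwise from above tightens; it stays where it is left
Things that resemble listed ones, but are neither listed nor needed, are in the scene too. What is shaped like the reamer but orange or turquoise is not meant.

How it is judged (in metres and radians):
On the way, in this order (a step that is already met when the one before it is completed fails the run):
1. the reamer stands fully home in the collet, let go of, the jaws not yet gripping (horizontal distance between reamer and socket_floor below 0.003 m and z of reamer in the frame of socket_floor below 0.003 m and angle between reamer's own z axis and vertical below 0.09 rad and contact force between the fingers and reamer below 0.1 N and contact force between each of jaw_1, jaw_2, jaw_3 and reamer below 3 N), for 0.2 s.
2. the three jaws grip the shank (contact force between each of jaw_1, jaw_2, jaw_3 and reamer above 7 N), for 0.2 s.
At the end, for the whole second after the job is handed in: the reamer's shank end is within 3 mm of the socket floor's centre and height, the reamer is upright within 0.06 rad and at rest, and each of the three jaws presses on its shank with at least 7 N (all of step 2 and horizontal distance between reamer and socket_floor below 0.003 m and z of reamer in the frame of socket_floor below 0.003 m and angle between reamer's own z axis and vertical below 0.06 rad and linear speed of reamer below 0.02 m/s); the robot touches nothing.
It fails at once if the nut is forced: a jaw presses on the shank with more than 60 N (contact force between any of jaw_1, jaw_2, jaw_3 and reamer above 60 N).
It fails at once if the shank is rammed against the socket with more than 40 N (contact force between socket and reamer above 40 N).
It fails at once if the flat-topped masher, jar, spoon or measuring cup is moved by more than 20 mm (distance of any of masher, jar, spoon, cup from where it was at the start of the episode above 0.02 m).
It also fails if it takes over 72 s, if anything falls off the work surface, if the arm or the gripper's body presses on something with over 40 N, if the wrist force passes 120 N, or if a joint passes its speed limit or range.

## Working session

There is one attempt and no reset: what is moved stays moved. The work goes in short steps, Python scripts to look and compute and a shell command to move; the robot and the scene stay as the last step left them, time stands still between calls to the robot, and variables do not carry over. Pictures are saved under pics/ and viewed, at most 10 in all, crops included, and the job is handed in when it is done.

```bash
mkdir -p pics; ls
python3 - <<'E'
from bench import bot
import cv2,numpy as np
s=bot.sense();print(s['time_s'],s['eef_pos'],np.round(s['tool_rot'],3).tolist(),s['ft_force'],s['gripper_width'],bot.grip_point_offset)
for n in('scene','top'):
    d=bot.get_image(n);cv2.imwrite(f'pics/{n}0.png',d['pixels'][:,:,::-1]);np.savez(f'{n}0.npz',**d)
    print(n,d['fov_y'],d['cx'],d['cy'],np.round(d['cam_to_world'],3).tolist(),[k for k in d])
E
```

```text
pics
0.0 [ 236.29042142 -523.60841157  230.39554631] [[0.912, 0.411, -0.001], [0.411, -0.912, 0.002], [0.0, -0.002, -1.0]] [-0.15670988 -0.70392253  0.13070111] 85.1400826275824 18.700000000000003
scene 52.157980880290765 282.8661413796937 201.57426654031028 [[-0.878, -0.247, 0.41, 130.872], [-0.478, 0.481, -0.735, 725.402], [-0.015, -0.841, -0.541, 669.157], [0.0, 0.0, 0.0, 1.0]] ['pixels', 'fov_y', 'cx', 'cy', 'cam_to_world']
top 45.30244188006632 277.2174208011871 212.00811079552096 [[0.135, -0.898, 0.418, -47.972], [-0.991, -0.124, 0.054, -99.457], [0.004, -0.422, -0.907, 1462.291], [0.0, 0.0, 0.0, 1.0]] ['pixels', 'fov_y', 'cx', 'cy', 'cam_to_world']
```

View pics/scene0.png

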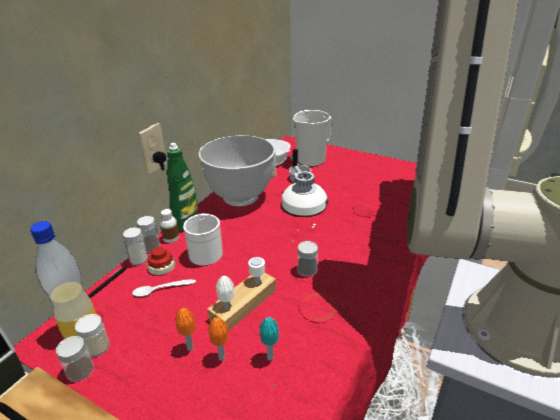

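View pics/top0.png

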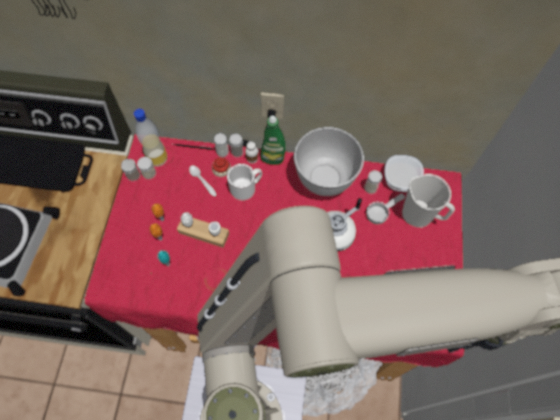

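The scene view shows the white pointed reamer at about (225,288), the masher at (257,267), the drive at (304,195) and the black handle at (295,158). In the top view the reamer is at (186,219), the masher at (214,229), the nut at (338,222) and the handle at (359,203). The arm partly covers the drive there. I'll enlarge these areas.

```bash
cat > h.py <<'E'
import numpy as np,cv2
def ray(d,u,v):
    f=210/np.tan(np.radians(float(d['fov_y']))/2)
    T=d['cam_to_world'];r=T[:3,:3]@np.array([(u-d['cx'])/f,(v-d['cy'])/f,1]);return T[:3,3],r/np.linalg.norm(r)
def plane(d,u,v,z):
    o,r=ray(d,u,v);return o+r*(z-o[2])/r[2]
def tri(d1,p1,d2,p2):
    o1,r1=ray(d1,*p1);o2,r2=ray(d2,*p2)
    t=np.linalg.lstsq(np.c_[r1,-r2],o2-o1,rcond=None)[0];a=o1+r1*t[0];b=o2+r2*t[1];return (a+b)/2,np.linalg.norm(a-b)
def proj(d,p):
    f=210/np.tan(np.radians(float(d['fov_y']))/2);T=d['cam_to_world'];c=T[:3,:3].T@(np.array(p)-T[:3,3]);return c[:2]/c[2]*f+[d['cx'],d['cy']]
def crop(d,u0,v0,w,h,k):
    return cv2.resize(d['pixels'][v0:v0+h,u0:u0+w,::-1],None,fx=k,fy=k,interpolation=cv2.INTER_CUBIC)
E
python3 - <<'E'
from h import *
S=np.load('scene0.npz');T=np.load('top0.npz')
a=crop(S,200,250,80,60,5);b=crop(S,265,145,80,60,5);c=crop(T,170,200,80,60,5);e=crop(T,310,190,80,60,5)
cv2.imwrite('pics/c1.png',np.vstack([np.hstack([a,b]),np.hstack([c,e])]))
print(tri(S,(225,280),T,(186,215)),tri(S,(295,152),T,(360,201)))
E
```

```text
(array([529.8966333 , 247.42083057, 101.47956433]), np.float64(5.432275139391842)) (array([ 636.88334568, -258.32828286,  126.12390188]), np.float64(0.741528126612161))
```

View pics/c1.png

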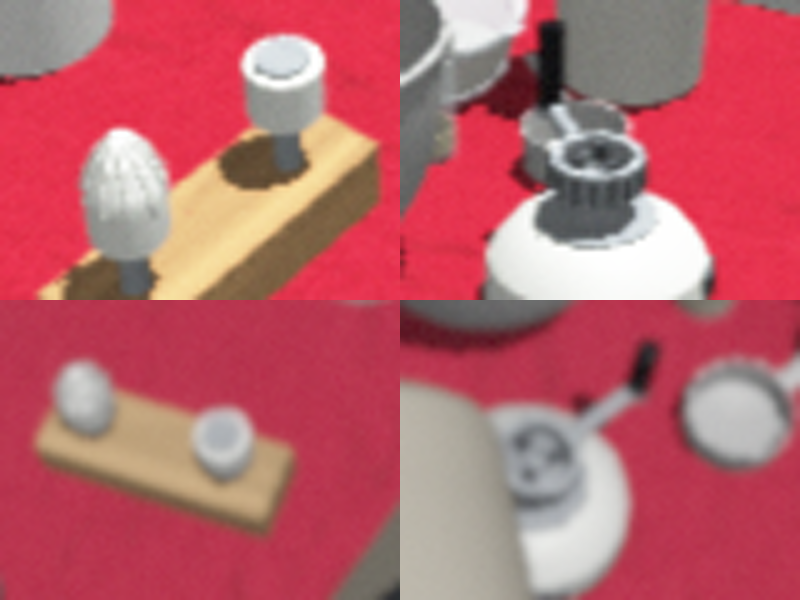

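The crops show the reamer tip at scene (224,276) and top (185.4,213), and the masher's top centre at (256.6,261.4) and (214.4,227.4). The nut's top centre is at (304.4,175.4) and (338,221), and the handle top at (295.2,149.8) and (360,199.5).

Run:
```python
from h import *
np.set_printoptions(precision=1,suppress=True)
S=np.load('scene0.npz');T=np.load('top0.npz')
for n,a,b,z in(('tip',(224,276.5),(185.4,213),110),('masher',(256.6,261.4),(214.4,227.4),88),('nut',(304.4,175.4),(338,221),94),('handle',(295.2,150),(360,199.5),136)):
    print(n,*tri(S,a,T,b),plane(S,*a,z),plane(T,*b,z))
# rack outline: wood mask in top
im=T['pixels'];hsv=cv2.cvtColor(im,cv2.COLOR_RGB2HSV)
m=((hsv[...,0]>8)&(hsv[...,0]<28)&(hsv[...,1]>50)).astype('uint8');w=np.zeros_like(m);w[205:250,170:240]=m[205:250,170:240]
c=max(cv2.findContours(w,0,2)[0],key=cv2.contourArea);print(cv2.minAreaRect(c))
# black handle, white base in scene
S_=S['pixels'].astype(int)
```

```text
tip [531.5 248.  110.6] 6.646614096374147 [528. 248. 110.] [535.3 249.3 110. ]
masher [510.6 159.9  87.3] 0.019954926510139658 [510.2 160.6  88. ] [510.4 159.8  88. ]
nut [ 578.7 -201.7   92.8] 0.5766174011177534 [ 577.4 -199.6   94. ] [ 578.5 -201.6   94. ]
handle [ 636.8 -257.3  133.5] 2.970595218880925 [ 632.5 -251.8  136. ] [ 637.1 -256.8  136. ]
((202.5, 230.50003051757812), (49.3315315246582, 17.70875358581543), 18.434947967529297)
```

Run:
```python
from h import *
from bench import bot
np.set_printoptions(precision=1,suppress=True)
S=np.load('scene0.npz');T=np.load('top0.npz')
print(plane(T,187,221,64),plane(S,225.6,296.5,66), plane(S,225.4,292,83))
print('bowl',plane(T,328,160,90),'jar',plane(S,307,275,0))
s=bot.sense();R=s['tool_rot']
for t in([528,247,190],):print(R.T@(np.array(t)-s['eef_pos']))
```

```text
[529.5 250.7  64. ] [523.7 255.5  66. ] [519.8 259.1  83. ]
bowl [ 786.4 -152.7   90. ] jar [441.1  62.1   0. ]
[ 582.8 -582.5   41.6]
```

```bash
python3 -m pendant '[[-1,0.03,-0.03,0,0,0,-0.06],[-1,0.07,-0.07,0,0,0,-0.15],[-1,0.11,-0.11,0,0,0,-0.25],[-1,0.15,-0.15,0,0,0,-0.35],[-1,0.19,-0.19,0,0,0,-0.45],[-1,0.23,-0.23,0,0,0,-0.55],[-1,0.27,-0.27,0.01,0,0,-0.65],[-1,0.31,-0.31,0.02,0,0,-0.75]]' 30
python3 - <<'E'
from bench import bot
import numpy as np
s=bot.sense();R=np.array(s['tool_rot']);print(s['qpos'],R.T@(np.array([528,249,150])-s['eef_pos']),np.degrees(np.arctan2(R[1,0],R[0,0])))
E
```

```text
time_s: 1.1
eef_pos: [391.8, -112.4, 211.0]
tool_rot: [[0.384, 0.923, 0.001], [0.923, -0.384, -0.0], [-0.0, 0.001, -1.0]]
ft_force: [0.7, 0.3, 0.3]
gripper_width: 85.4
grasp_force: 0.0
[-4.76860833e-01 -2.96467009e-03 -3.82214148e-01  1.19092334e+00
 -8.75827097e-06  1.48804591e+00] [385.97604128 -13.09637064  61.00917251] 67.4191351157946
```

```bash
python3 -m pendant '[[-1,0.055,-0.002,0,0,0,-0.04],[-1,0.115,-0.004,0,0,0,-0.08],[-1,0.175,-0.006,0.01,0,0,-0.12],[-1,0.235,-0.008,0.02,0,0,-0.16],[-1,0.295,-0.01,0.03,0,0,-0.17],[-1,0.35,-0.012,0.04,0,0,-0.17],[-1,0.386,-0.013,0.05,0,0,-0.17],[-1,0.386,-0.013,0.06,0,0,-0.17]]'
python3 - <<'E'
from bench import bot
from h import *
for n in('scene','top'):
    d=bot.get_image(n);np.savez(f'{n}1.npz',**d)
S=np.load('scene1.npz');T=np.load('top1.npz')
a=crop(S,190,220,100,75,4);b=crop(S,265,145,100,75,4);c=crop(T,150,180,100,75,4);e=crop(T,300,180,100,75,4)
cv2.imwrite('pics/c2.png',np.vstack([np.hstack([a,b]),np.hstack([c,e])]))
E
```

```text
time_s: 2.1
eef_pos: [529.0, 249.1, 149.9]
tool_rot: [[0.222, 0.975, -0.001], [0.975, -0.222, -0.0], [-0.0, -0.001, -1.0]]
ft_force: [-1.2, -1.1, 0.7]
gripper_width: 85.5
grasp_force: 0.0
```

View pics/c2.png

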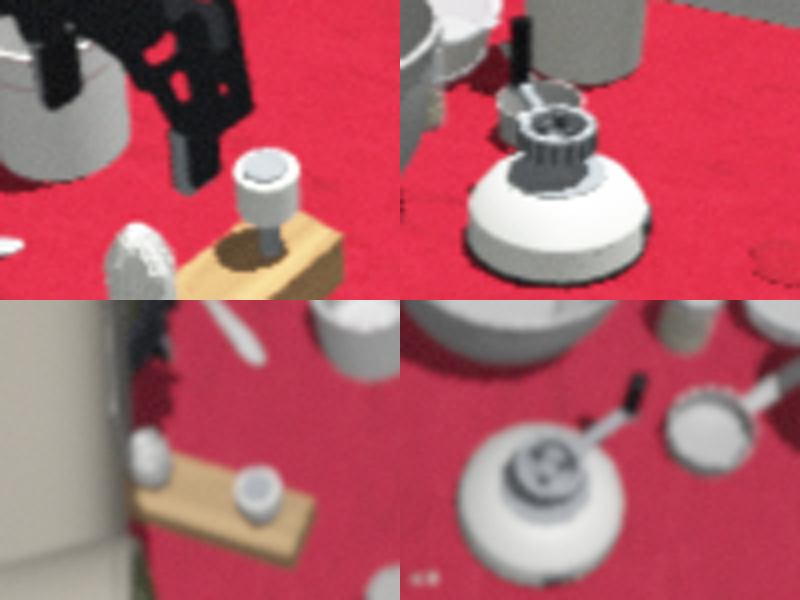

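The fingers stand above the reamer, whose head is now at scene (225,285). The drive is fully visible, with its nut ring at scene (304.4,176) and top (336.8,221.3). I'll check the reamer's axis using the silhouette edges of its band, then the drive the same way.

Run:
```python
from h import *
np.set_printoptions(precision=1,suppress=True)
S0=np.load('scene0.npz');T0=np.load('top0.npz');S=np.load('scene1.npz');T=np.load('top1.npz')
def red(d):
    h=cv2.cvtColor(d['pixels'],cv2.COLOR_RGB2HSV);return ((h[...,0]<8)|(h[...,0]>165))&(h[...,1]>90)
def sil(d,c,r,z0,z1,n=72):
    a=np.linspace(0,6.283,n);P=np.array([proj(d,(c[0]+r*np.cos(t),c[1]+r*np.sin(t),z)) for z in(z0,z1) for t in a]);return P.min(0),P.max(0)
# drive base: nonred blob, opened
for n,d,(u0,v0,u1,v1) in(('top',T,(308,205,362,256)),('scene',S,(275,183,333,222))):
    m=(~red(d)).astype('uint8');m=cv2.morphologyEx(m,cv2.MORPH_OPEN,np.ones((7,7)));w=np.zeros_like(m);w[v0:v1,u0:u1]=m[v0:v1,u0:u1]
    c=max(cv2.findContours(w,0,1)[0],key=cv2.contourArea)[:,0];print(n,c.min(0),c.max(0))
    for q in((578,-202),(580,-200)):print('  pred',q,*sil(d,q,64,0,30),'nut',*sil(d,q,26,94,94.01))
for q in((529,250),(525,254)):
    print('band',q,'S',*sil(S,q,16.5,61,83),'T',*sil(T0,q,16.5,61,83),'tip',proj(S,(*q,110)),proj(T0,(*q,110)))
print('masher pred',sil(S,(510.5,160),16.5,61,88),sil(T,(510.5,160),16.5,61,88),'tcp',proj(S,(529,249,163)))
```

```text
top [314 211] [355 250]
  pred (578, -202) [314.4 210.8] [356.5 252.4] nut [329.4 213.2] [346.9 229.2]
  pred (580, -200) [313.8 210.2] [355.9 251.7] nut [328.8 212.6] [346.3 228.5]
scene [282 183] [326 215]
  pred (578, -202) [281.6 183.4] [327.1 216.5] nut [295.1 170.4] [314.1 179.7]
  pred (580, -200) [280.7 183.5] [326.2 216.7] nut [294.1 170.6] [313.1 179.9]
band (529, 250) S [215.6 281.5] [233.7 301.8] T [180.7 213.6] [192.8 226.6] tip [222.9 277. ] [184.7 214.9]
band (525, 254) S [216.1 283.4] [234.2 303.9] T [179.1 214.7] [191.2 227.6] tip [223.5 279. ] [183.1 215.9]
masher pred (array([248.6, 256. ]), array([265.1, 276.5])) (array([208.8, 222.3]), array([220.8, 235.9])) tcp [220.6 255.1]
```

The drive at (578.5,-201.5) and the reamer at (529,250) both agree with their silhouettes to within about 1 px. Descending and gripping.

```bash
python3 -m pendant '[[-1,0,0,0.02,0,0,0],[-1,0,0,0.045,0,0,0],[-1,0,0,0.07,0,0,0],[-1,0,0,0.085,0,0,0],[-1,0,0,0.094,0,0,0],[0.2,0,0,0.094,0,0,0],[1,0,0,0.094,0,0,0],[1,0,0,0.094,0,0,0]]' 30
```

```text
time_s: 3.2
eef_pos: [529.4, 247.1, 58.1]
tool_rot: [[0.225, 0.974, 0.001], [0.974, -0.225, 0.0], [0.001, 0.001, -1.0]]
ft_force: [1.1, -2.3, 8.2]
gripper_width: 32.5
grasp_force: 18.5
```

```bash
python3 -m pendant '[[1,0,0,0,0,0,0],[1,0,0,0,0,0,0],[1,0,0,0,0,0,0],[1,0,0,0,0,0,0],[1,0,0,0,0,0,0],[1,0,0,0,0,0,0],[1,0,0,0,0,0,0],[1,0,0,0,0,0,0]]'
```

```text
time_s: 4.2
eef_pos: [529.3, 247.2, 58.2]
tool_rot: [[0.225, 0.974, 0.001], [0.974, -0.225, 0.0], [0.001, 0.001, -1.0]]
ft_force: [-1.2, -0.0, 6.3]
gripper_width: 31.9
grasp_force: 29.8
```

```bash
python3 -m pendant '[[1,0,0,-0.01,0,0,0],[1,0,0,-0.025,0,0,0],[1,0,0,-0.045,0,0,0],[1,0,0,-0.07,0,0,0],[1,0,0,-0.1,0,0,0],[1,0,0,-0.125,0,0,0],[1,0,0,-0.14,0,0,0],[1,0,0,-0.14,0,0,0]]'
```

```text
time_s: 5.2
eef_pos: [529.5, 247.1, 198.6]
tool_rot: [[0.225, 0.974, 0.002], [0.974, -0.225, 0.001], [0.001, 0.002, -1.0]]
ft_force: [0.3, -0.2, -0.6]
gripper_width: 32.0
grasp_force: 30.0
```

```bash
python3 -m pendant '[[1,-0.025,0.008,0,0,0,-0.08],[1,-0.075,0.025,0,0,0,-0.2],[1,-0.13,0.045,0,0,0,-0.35],[1,-0.185,0.065,0,0,0,-0.5],[1,-0.24,0.085,0,0,0,-0.65],[1,-0.295,0.105,0,0,0,-0.8],[1,-0.335,0.12,0,0,0,-0.9],[1,-0.36,0.128,0,0,0,-1.04]]'
python3 - <<'E'
from bench import bot
import numpy as np
s=bot.sense();R=np.array(s['tool_rot']);print(s['qpos'],R.T@(np.array([578.5,-201.5,s['eef_pos'][2]])-s['eef_pos']),np.degrees(np.arctan2(R[1,0],R[0,0])))
E
```

```text
time_s: 6.2
eef_pos: [571.9, -134.9, 195.6]
tool_rot: [[-0.728, 0.686, -0.002], [0.686, 0.728, 0.001], [0.002, -0.001, -1.0]]
ft_force: [0.6, -0.2, -0.3]
gripper_width: 31.9
grasp_force: 30.0
[-3.68145886e-01  3.51230475e-01  1.22619364e-02  1.23404668e+00
 -2.45693196e-04  3.87620470e-01] [-50.49505317 -43.90139365  -0.05223464] 136.69773319481567
```

```bash
python3 -m pendant '[[1,-0.015,-0.013,0,0,0,0],[1,-0.03,-0.026,0,0,0,0],[1,-0.043,-0.038,0,0,0,0],[1,-0.0505,-0.044,0,0,0,0],[1,-0.0505,-0.044,0.012,0,0,0],[1,-0.0505,-0.044,0.024,0,0,0],[1,-0.0505,-0.044,0.03,0,0,0],[1,-0.0505,-0.044,0.03,0,0,0]]'
python3 - <<'E'
from bench import bot
from h import *
for n in('scene','top'):
    d=bot.get_image(n);np.savez(f'{n}2.npz',**d)
S=np.load('scene2.npz');T=np.load('top2.npz')
a=crop(S,275,125,66,60,6);c=crop(T,305,180,66,60,6)
cv2.imwrite('pics/c3.png',np.hstack([a,c]))
np.set_printoptions(precision=1,suppress=True)
e=bot.sense()['eef_pos'];print(proj(S,(e[0],e[1],e[2]-52)),proj(S,(578.5,-201.5,94)),proj(S,(e[0],e[1],e[2]+3)))
E
```

```text
time_s: 7.2
eef_pos: [578.4, -198.6, 166.4]
tool_rot: [[-0.727, 0.687, -0.002], [0.687, 0.727, 0.001], [0.002, -0.001, -1.0]]
ft_force: [-1.1, 0.2, -1.9]
gripper_width: 32.0
grasp_force: 30.0
[303.9 168.4] [304.4 175. ] [304.1 150.1]
```

View pics/c3.png

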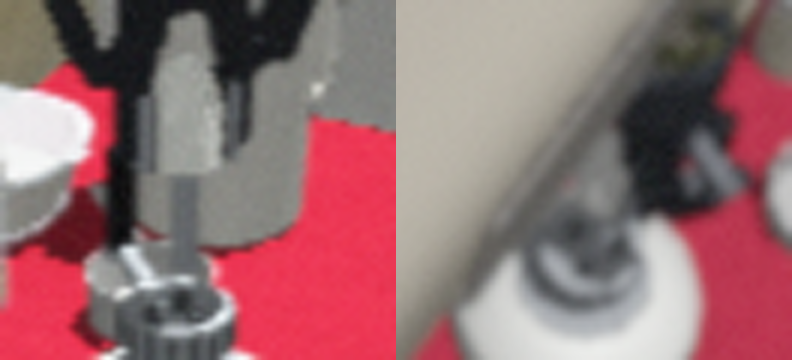

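The shank hangs just above the nut: scene shank column about 305.8, nut ring centre about 304.3. In the top view the arm hides the head. I'll measure the offset between them precisely in this picture.

Run:
```python
from h import *
np.set_printoptions(precision=1,suppress=True,linewidth=200)
S=np.load('scene2.npz');g=S['pixels'].astype(int)
for v in(145,150,157,160,163,166,168,169,170,172,173,175,178,180):print(v,g[v,290:320].sum(1)//3)
for z in(82,94,115,150,170):print(z,proj(S,(578.5,-201.5,z)))
a=crop(S,285,140,40,45,12)
cv2.imwrite('pics/c4.png',a)
```

```text
145 [198 131 121  95  53  27  24  42  85 102  92 125 154 159 158 156 155 158 159 172 184 149  91  90  80  51  65 116 130 131]
150 [156 123  86  40  33  26  24  42  86 104  96 129 150 155 156 161 156 155 157 171 176 142  84  91 113 128 134 132 135 137]
157 [ 84 102  71  31  12  22  21  58 103 122 127 133 129 116 104 107 101 102 122 134 135 133 137 136 137 134 132 133 132 132]
160 [ 49  52  47  28  18  16  22  58 102 125 129 128 128 114 102 105 101 102 124 134 132 137 137 136 138 136 136 135 135 131]
163 [ 49  46  34  24  16  11  36 104 102  81  97 118 127 112 104 102 101 106 123 135 134 138 136 136 135 132 132 133 133 128]
166 [ 68  91  87  59  73 171 213 204 159 122 120 121 121 114 103 103  98  94  81  77  74  77  75  80  83  79  78 107 121 119]
168 [161 156 143 126 120 141 192 219 201 152 121 116 117 106 102 102  99  99 111 150 153 130 118 122 123 124 123 123 126 125]
169 [163 161 157 150 143 127 153 202 221 198 146 124 117 107 103 101 102 103 106 128 178 160 131 124 123 125 122 125 127 128]
170 [176 161 156 151 150 130 121 170 213 228 180 133 128 122 122 124 118 112 107 122 187 169 133 126 123 125 123 126 125 126]
172 [152 163 159 157 155 159 146 158 217 231 227 201 168 138 133 143 150 130 106 125 148 144 135 128 126 127 126 125 126 128]
173 [120 152 168 160 191 226 215 159 136 144 145 129 114 103  83  74  86  96  98 103 117 169 175 145 124 125 126 125 128 130]
175 [100 104 106 112 119 113 102  97  97  97  97 124 125  88  52  48  62  84  96  93  93 110 179 182 148 123 125 127 125 122]
178 [ 93 103 106 109  78  76  89  91  88  68  56  68  96 111 111 108  87  83  94 146 201 225 195 131 114 121 126 127 127 123]
180 [ 63  81  98 103  79  67  72  75  91  83  96 125 163 177 184 182 174 151 135 144 122 103  85  74 102 121 126 127 126 125]
82 [304.3 178.8]
94 [304.4 175. ]
115 [304.4 168.2]
150 [304.6 156.7]
170 [304.7 149.9]
```

View pics/c4.png

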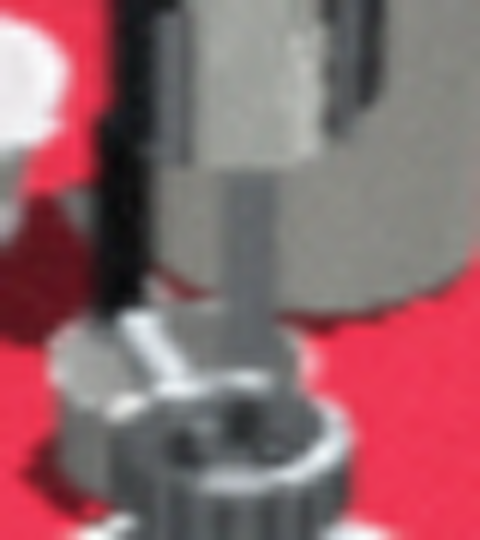

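```bash
python3 -m pendant '[[1,-0.002,0.0015,0,0,0,0],[1,-0.0035,0.003,0,0,0,0],[1,-0.0035,0.003,0.004,0,0,0],[1,-0.0035,0.003,0.008,0,0,0],[1,-0.0035,0.003,0.012,0,0,0],[1,-0.0035,0.003,0.014,0,0,0],[1,-0.0035,0.003,0.014,0,0,0],[1,-0.0035,0.003,0.014,0,0,0]]'
python3 - <<'E'
from bench import bot
from h import *
np.set_printoptions(precision=1,suppress=True,linewidth=200)
d=bot.get_image('scene');np.savez('scene3.npz',**d)
t=bot.get_image('top');np.savez('top3.npz',**t)
cv2.imwrite('pics/c5.png',np.hstack([crop(d,288,145,32,40,13),crop(t,322,200,28,40,13)]))
print(proj(d,(578.5,-201.5,94)),proj(t,(578.5,-201.5,94)),bot.sense()['eef_pos'])
E
```

```text
time_s: 8.3
eef_pos: [583.6, -199.7, 153.4]
tool_rot: [[-0.726, 0.687, 0.0], [0.687, 0.726, -0.0], [-0.0, 0.0, -1.0]]
ft_force: [-0.3, 0.3, -0.2]
gripper_width: 31.6
grasp_force: 30.0
[304.4 175. ] [338. 221.] [ 583.6 -199.7  153.5]
```

View pics/c5.png

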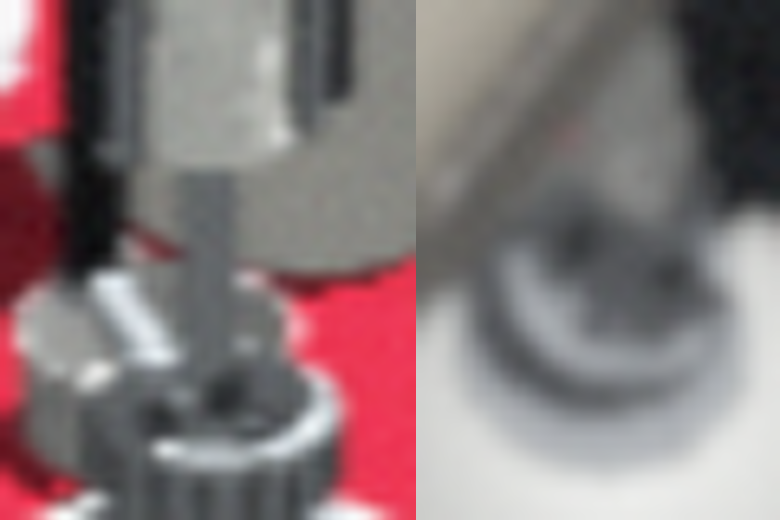

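The shank column (scene about 303.5) is now close to the nut centre (about 303.8). Subtracting the picture taken before the reamer arrived gives its silhouette, and so where its end lies along the depth direction.

Run:
```python
from h import *
np.set_printoptions(precision=1,suppress=True,linewidth=220)
g=lambda n:cv2.cvtColor(np.load(n)['pixels'],cv2.COLOR_RGB2GRAY).astype(int)
D=g('scene3.npz')-g('scene1.npz');print('scene cols 297..312');
for v in range(163,183):print(v,D[v,297:313])
D=g('top3.npz')-g('top1.npz');print('top cols 326..348')
for v in range(211,232):print(v,D[v,326:349])
S=np.load('scene3.npz');T=np.load('top3.npz')
for z in(94,101):
  for p in((578.5,-201.5),):print(z,proj(S,(*p,z)),proj(T,(*p,z)))
print(proj(T,(578.5,-196.5,101)),proj(T,(583.5,-201.5,101)),proj(S,(578.5,-196.5,101)),proj(S,(583.5,-201.5,101)))
```

```text
scene cols 297..312
163 [  7   5   8   3  -5 -18 -20 -26 -22  -4   6   7  10   9   9   8]
164 [  6   9   6   5  -1 -11 -17 -27 -30  -9   5  12  10  10   6  11]
165 [  4   6   5   5 -14 -36 -39 -52 -53 -21   6  10   7   8  10  10]
166 [  7  10  11   7  -3 -17 -16 -19 -19   3  10  10   3   5   7   5]
167 [ 12  11   7   6  -6 -12  -5 -11  -6   2  11  11   7   9   0   9]
168 [ 13  13  13   2  -3 -12  -7  -5  -9   2   3   4  10   6   3   9]
169 [ 13   9   8  10   2 -11  -5  -4  -3   1   8   7   8   9   3   4]
170 [  9  12  12   7  -4 -19 -19 -15 -20  -5   5  11   8  10   6   8]
171 [  5   6   7   7 -18 -46 -60 -72 -91 -41  -6 -15 -10  -3   4   2]
172 [ -10  -29   -9    4  -18  -38  -26  -24  -36  -43  -72 -104  -87  -64  -25   -2]
173 [-79 -60 -22   1  -5 -13   4 -20 -34 -20 -25 -32 -55 -89 -37  -1]
174 [-87 -36  -2   5  11   1  12   2  -4 -11  -2   1  -3 -29 -69 -25]
175 [-94 -19  -2  -3   2   7   9   8  -5  -9  -1   3   3   0 -21 -17]
176 [-69 -22 -22 -37 -10  -3  -2  -3   6   0  -8 -13  -1   1   3   3]
177 [-86 -53 -18 -12 -17 -27 -33 -13  -5   4  -1   1  -2   6   8   6]
178 [-109 -105
[... 1849 characters left out ...]
-3   2  -1   1  -1   0  -3   0  -4 -13 -34 -60 -72 -74 -61 -40 -29 -22 -13  -3   1   1]
226 [  0   0  -1  -1   2  -1  -1   0   2  -1  -9 -26 -43 -54 -54 -39 -22 -12  -7  -4  -1   0   0]
227 [  0   1   0  -1  -2  -1   3  -2   0  -1  -3 -11 -23 -28 -28 -19  -9  -2  -2   2  -1   0   0]
228 [ 1 -1 -1  1 -2  1  0  1 -3 -1 -1 -5 -8 -9 -8 -6 -4 -1  1 -2  0  2  1]
229 [ 1  0  1  0  1 -1 -1  1 -1 -2  1 -3 -3 -3 -1  1 -1  0  0  0 -1 -1  0]
230 [ 0 -1  1 -1  2  2 -2  1 -1  3  0  1  1  1  2  0  0  0 -1  1  0  0  0]
231 [ 1 -1 -1  0 -2 -1 -1  1  1  0 -1 -2  0  0  1 -1  0 -1  1  0  0  0  0]
94 [304.4 175. ] [338. 221.]
101 [304.4 172.8] [338.2 220. ]
[336.6 219.8] [338.4 218.5] [303.6 173.6] [302.7 172.4]
```

```bash
python3 -m pendant '[[1,0,-0.001,0,0,0,0],[1,0,-0.001,0.003,0,0,0],[1,0,-0.001,0.006,0,0,0],[1,0,-0.001,0.008,0,0,0],[1,0,-0.001,0.01,0,0,0],[1,0,-0.001,0.012,0,0,0],[1,0,-0.001,0.014,0,0,0],[1,0,-0.001,0.014,0,0,0]]'
```

```text
time_s: 9.4
eef_pos: [582.8, -200.2, 139.1]
tool_rot: [[-0.726, 0.687, -0.0], [0.687, 0.726, 0.0], [0.0, -0.0, -1.0]]
ft_force: [1.1, -1.0, -0.2]
gripper_width: 31.8
grasp_force: 30.0
```

```bash
python3 -m pendant '[[1,0,0,0.001,0,0,0],[1,0,0,0.002,0,0,0],[1,0,0,0.003,0,0,0],[1,0,0,0.004,0,0,0],[1,0,0,0.005,0,0,0],[1,0,0,0.006,0,0,0],[1,0,0,0.007,0,0,0],[1,0,0,0.007,0,0,0]]'
```

```text
time_s: 10.4
eef_pos: [582.8, -200.3, 132.2]
tool_rot: [[-0.726, 0.687, -0.0], [0.687, 0.726, -0.0], [0.0, -0.0, -1.0]]
ft_force: [0.3, 0.4, -1.5]
gripper_width: 31.9
grasp_force: 30.0
```

```bash
python3 -m pendant '[[1,0,0,0.001,0,0,0],[1,0,0,0.002,0,0,0],[1,0,0,0.003,0,0,0],[1,0,0,0.004,0,0,0],[1,0,0,0.004,0,0,0],[1,0,0,0.004,0,0,0],[1,0,0,0.004,0,0,0],[1,0,0,0.004,0,0,0]]'
```

```text
time_s: 11.4
eef_pos: [582.9, -200.3, 128.4]
tool_rot: [[-0.726, 0.687, 0.0], [0.687, 0.726, -0.0], [-0.0, 0.0, -1.0]]
ft_force: [0.5, 0.1, -1.5]
gripper_width: 31.4
grasp_force: 30.0
```

```bash
python3 -m pendant '[[1,0,0,0.001,0,0,0],[1,0,0,0.0025,0,0,0],[1,0,0,0.004,0,0,0],[1,0,0,0.0055,0,0,0],[1,0,0,0.007,0,0,0],[1,0,0,0.008,0,0,0],[1,0,0,0.008,0,0,0],[1,0,0,0.008,0,0,0]]'
```

```text
time_s: 12.4
eef_pos: [582.9, -200.4, 120.4]
tool_rot: [[-0.726, 0.687, 0.0], [0.687, 0.726, -0.0], [-0.0, -0.0, -1.0]]
ft_force: [0.1, 0.6, -0.1]
gripper_width: 32.0
grasp_force: 30.0
```

```bash
python3 -m pendant '[[1,0,0,0.001,0,0,0],[1,0,0,0.002,0,0,0],[1,0,0,0.003,0,0,0],[1,0,0,0.004,0,0,0],[1,0,0,0.005,0,0,0],[1,0,0,0.006,0,0,0],[1,0,0,0.007,0,0,0],[1,0,0,0.007,0,0,0]]'
```

```text
time_s: 13.4
eef_pos: [582.8, -200.3, 113.2]
tool_rot: [[-0.726, 0.687, -0.0], [0.687, 0.726, 0.0], [0.0, -0.0, -1.0]]
ft_force: [0.1, -0.5, -1.1]
gripper_width: 32.1
grasp_force: 30.0
```

```bash
python3 -m pendant '[[1,0,0,0.0005,0,0,0],[1,0,0,0.001,0,0,0],[1,0,0,0.0015,0,0,0],[1,0,0,0.002,0,0,0],[1,0,0,0.0025,0,0,0],[1,0,0,0.003,0,0,0],[1,0,0,0.003,0,0,0],[1,0,0,0.003,0,0,0]]'
```

```text
time_s: 14.4
eef_pos: [583.5, -200.8, 112.2]
tool_rot: [[-0.726, 0.687, 0.002], [0.687, 0.726, -0.002], [-0.003, 0.0, -1.0]]
ft_force: [-2.0, 0.2, 9.7]
gripper_width: 31.7
grasp_force: 30.9
```

The floor contact came exactly at the expected height (TCP 112.2 mm, 9.7 N). Releasing and rising.

```bash
python3 -m pendant '[[0.2,0,0,0.002,0,0,0],[-0.4,0,0,0.001,0,0,0],[-1,0,0,0.001,0,0,0],[-1,0,0,0.001,0,0,0],[-1,0,0,-0.01,0,0,0],[-1,0,0,-0.03,0,0,0],[-1,0,0,-0.055,0,0,0],[-1,0,0,-0.075,0,0,0]]'
python3 - <<'E'
from bench import bot
from h import *
d=bot.get_image('scene');np.savez('scene4.npz',**d);t=bot.get_image('top');np.savez('top4.npz',**t)
cv2.imwrite('pics/c6.png',np.hstack([crop(d,275,125,66,70,6),crop(t,310,175,66,70,6)]))
s=bot.sense();print(s['eef_pos'],s['gripper_width'])
E
```

```text
time_s: 15.4
eef_pos: [583.2, -200.5, 187.3]
tool_rot: [[-0.726, 0.687, 0.001], [0.687, 0.726, -0.001], [-0.002, 0.0, -1.0]]
ft_force: [0.2, -0.1, -0.7]
gripper_width: 85.3
grasp_force: 0.0
[ 584.45000755 -201.06465198  188.73404488] 85.47088707794676
```

View pics/c6.png

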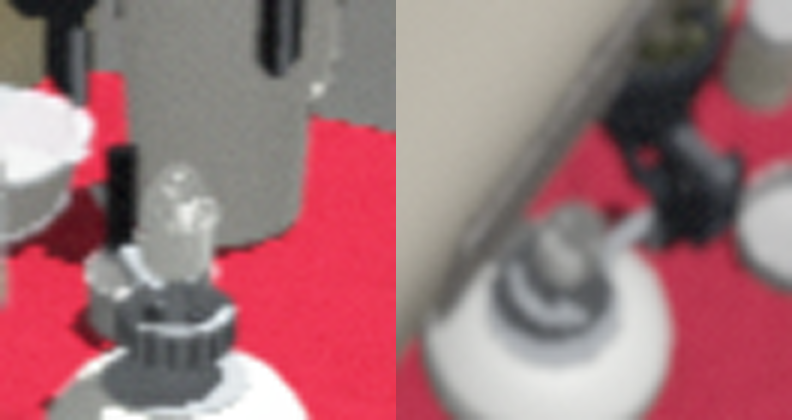

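The reamer stands upright in the collet, head at scene (304,162) and top (339,217), with the fingers clear. Next I'll straddle the handle with the fingers half open: it lies 80 mm along tool −x, and clockwise is tool −y.

```bash
python3 -m pendant '[[-0.4,-0.015,0,0,0,0,0],[0,-0.04,0,0,0,0,0],[0.1,-0.062,0,0,0,0,0],[0.1,-0.077,0,0,0,0,0],[0.1,-0.077,0,0,0,0,0],[0.1,-0.077,0,0.015,0,0,0],[0.1,-0.077,0,0.03,0,0,0],[0.1,-0.077,0,0.035,0,0,0]]'
python3 - <<'E'
from bench import bot
from h import *
d=bot.get_image('scene');t=bot.get_image('top')
cv2.imwrite('pics/c7.png',np.hstack([crop(d,265,110,66,70,6),crop(t,325,165,66,70,6)]))
E
```

```text
time_s: 16.5
eef_pos: [637.5, -252.2, 148.2]
tool_rot: [[-0.727, 0.687, -0.003], [0.687, 0.727, 0.002], [0.003, -0.001, -1.0]]
ft_force: [-0.5, 0.3, -0.2]
gripper_width: 38.5
grasp_force: 0.0
```

View pics/c7.png

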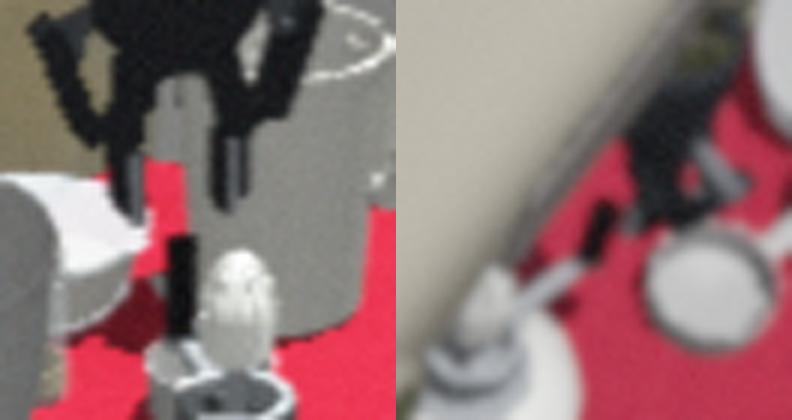

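The open fingers (scene crop x about 128 and 230) straddle the black handle (x about 182). Descending around it.

```bash
python3 -m pendant '[[0.1,0,0,0.006,0,0,0],[0.1,0,0,0.012,0,0,0],[0.1,0,0,0.018,0,0,0],[0.1,0,0,0.024,0,0,0],[0.1,0,0,0.03,0,0,0],[0.1,0,0,0.036,0,0,0],[0.1,0,0,0.042,0,0,0],[0.1,0,0,0.045,0,0,0]]'
```

```text
time_s: 17.6
eef_pos: [638.6, -253.1, 104.7]
tool_rot: [[-0.726, 0.687, -0.001], [0.687, 0.726, 0.0], [0.001, -0.0, -1.0]]
ft_force: [-0.6, -0.1, 0.3]
gripper_width: 38.4
grasp_force: 0.0
```

```bash
python3 -m pendant '[[0.1,0,-0.002,0,0,0,0],[0.1,0,-0.004,0,0,0,0],[0.1,0,-0.006,0,0,0,0],[0.1,0,-0.008,0,0,0,0],[0.1,0,-0.01,0,0,0,0],[0.1,0,-0.012,0,0,0,0],[0.1,0,-0.013,0,0,0,0],[0.1,0,-0.014,0,0,0,0]]'
```

```text
time_s: 18.6
eef_pos: [629.7, -262.9, 105.3]
tool_rot: [[-0.727, 0.687, 0.001], [0.687, 0.727, 0.001], [-0.0, 0.002, -1.0]]
ft_force: [3.1, 2.8, -0.4]
gripper_width: 38.5
grasp_force: 2.1
```

```bash
python3 -m pendant '[[0.1,0.0004,-0.002,0,0,0,0.025],[0.1,0.0008,-0.004,0,0,0,0.05],[0.1,0.0012,-0.006,0,0,0,0.075],[0.1,0.0016,-0.008,0,0,0,0.1],[0.1,0.0022,-0.01,0,0,0,0.13],[0.1,0.0027,-0.0115,0,0,0,0.15],[0.1,0.0033,-0.0135,0,0,0,0.175],[0.1,0.0039,-0.015,0,0,0,0.2]]'
cat > f.py <<'E'
from bench import bot
import numpy as np
A=np.array([582,-199.5]);s=bot.sense();R=np.array(s['tool_rot']);e=np.array(s['eef_pos']);f=np.array(s['ft_force'])
h=e[:2]+R[:2,1]*(s['gripper_width']/2-8);d=h-A;r=np.hypot(*d);th=np.arctan2(d[1],d[0]);t=np.array([np.sin(th),-np.cos(th)])
print('handle r %.1f ang %.3f Ftan %.1f Frad %.1f'%(r,th,-f[:2]@t,f[:2]@d/r),'axis in tool',np.round(R.T@np.r_[A-e[:2],0],1),'q',np.round(s['qpos'],2))
E
python3 f.py
```

```text
time_s: 19.6
eef_pos: [617.1, -270.5, 105.3]
tool_rot: [[-0.575, 0.818, 0.002], [0.818, 0.575, 0.002], [0.0, 0.003, -1.0]]
ft_force: [5.2, 4.4, -1.9]
gripper_width: 38.3
grasp_force: 2.8
handle r 78.3 ang -0.971 Ftan 6.8 Frad -0.7 axis in tool [78.3 12.2  0. ] q [-0.53  0.56  0.11  1.12  0.    0.42]
```

```bash
python3 -m pendant '[[0.1,0.0002,-0.001,0,0,0,0.0125],[0.1,0.0004,-0.002,0,0,0,0.025],[0.1,0.0006,-0.003,0,0,0,0.0375],[0.1,0.0008,-0.004,0,0,0,0.05],[0.1,0.001,-0.005,0,0,0,0.0625],[0.1,0.0012,-0.006,0,0,0,0.075],[0.1,0.0014,-0.007,0,0,0,0.0875],[0.1,0.0016,-0.008,0,0,0,0.1]]'; python3 f.py
```

```text
time_s: 20.6
eef_pos: [609.7, -273.9, 105.3]
tool_rot: [[-0.491, 0.871, 0.002], [0.871, 0.491, 0.001], [0.0, 0.003, -1.0]]
ft_force: [4.1, 3.8, -0.9]
gripper_width: 38.8
grasp_force: 2.8
handle r 78.4 ang -1.071 Ftan 5.4 Frad -1.3 axis in tool [78.4 12.4  0.1] q [-0.54  0.55  0.1   1.12  0.    0.51]
```

```bash
python3 -m pendant '[[0.1,0.0002,-0.001,0,0,0,0.0125],[0.1,0.0004,-0.002,0,0,0,0.025],[0.1,0.0006,-0.003,0,0,0,0.0375],[0.1,0.0008,-0.004,0,0,0,0.05],[0.1,0.001,-0.005,0,0,0,0.0625],[0.1,0.0012,-0.006,0,0,0,0.075],[0.1,0.0014,-0.007,0,0,0,0.0875],[0.1,0.0016,-0.008,0,0,0,0.1]]'; python3 f.py
```

```text
time_s: 21.6
eef_pos: [602.0, -276.5, 105.3]
tool_rot: [[-0.402, 0.916, 0.002], [0.916, 0.402, 0.001], [0.0, 0.003, -1.0]]
ft_force: [4.4, 3.3, -1.1]
gripper_width: 38.3
grasp_force: 2.8
handle r 78.6 ang -1.176 Ftan 5.3 Frad -1.4 axis in tool [78.6 12.6  0.1] q [-0.55  0.54  0.08  1.11  0.    0.6 ]
```

```bash
python3 -m pendant '[[0.1,0.0002,-0.001,0,0,0,0.0125],[0.1,0.0004,-0.002,0,0,0,0.025],[0.1,0.0006,-0.003,0,0,0,0.0375],[0.1,0.0008,-0.004,0,0,0,0.05],[0.1,0.001,-0.005,0,0,0,0.0625],[0.1,0.0012,-0.006,0,0,0,0.075],[0.1,0.0012,-0.006,0,0,0,0.075],[0.1,0.0012,-0.006,0,0,0,0.075]]'; python3 f.py
```

```text
time_s: 22.6
eef_pos: [596.0, -278.0, 105.3]
tool_rot: [[-0.332, 0.943, 0.002], [0.943, 0.332, 0.001], [0.0, 0.002, -1.0]]
ft_force: [4.4, 3.2, -1.3]
gripper_width: 38.6
grasp_force: 2.5
handle r 78.7 ang -1.251 Ftan 5.2 Frad -1.7 axis in tool [78.7 12.8  0. ] q [-0.56  0.53  0.06  1.1   0.    0.67]
```

```bash
python3 -m pendant '[[0.1,0.0002,-0.001,0,0,0,0.0125],[0.1,0.0004,-0.002,0,0,0,0.025],[0.1,0.0006,-0.003,0,0,0,0.0375],[0.1,0.0008,-0.004,0,0,0,0.05],[0.1,0.001,-0.005,0,0,0,0.0625],[0.1,0.0012,-0.006,0,0,0,0.075],[0.1,0.0012,-0.006,0,0,0,0.075],[0.1,0.0012,-0.006,0,0,0,0.075]]'; python3 f.py
```

```text
time_s: 23.6
eef_pos: [590.0, -278.9, 105.3]
tool_rot: [[-0.261, 0.965, 0.002], [0.965, 0.261, 0.001], [0.0, 0.002, -1.0]]
ft_force: [4.9, 3.1, -2.2]
gripper_width: 38.3
grasp_force: 2.6
handle r 78.8 ang -1.330 Ftan 5.5 Frad -1.9 axis in tool [78.8 12.9  0. ] q [-0.57  0.52  0.05  1.1   0.    0.74]
```

```bash
python3 -m pendant '[[0.1,0.0002,-0.001,0,0,0,0.0125],[0.1,0.0004,-0.002,0,0,0,0.025],[0.1,0.0006,-0.003,0,0,0,0.0375],[0.1,0.0008,-0.004,0,0,0,0.05],[0.1,0.001,-0.005,0,0,0,0.0625],[0.1,0.0012,-0.006,0,0,0,0.075],[0.1,0.0012,-0.006,0,0,0,0.075],[0.1,0.0012,-0.006,0,0,0,0.075]]'; python3 f.py
```

```text
time_s: 24.6
eef_pos: [584.3, -279.4, 105.3]
tool_rot: [[-0.188, 0.982, 0.003], [0.982, 0.188, 0.001], [0.0, 0.003, -1.0]]
ft_force: [6.2, 1.5, -2.0]
gripper_width: 38.5
grasp_force: 3.1
handle r 79.0 ang -1.401 Ftan 6.3 Frad -0.4 axis in tool [79.  12.7  0. ] q [-0.57  0.51  0.03  1.09  0.    0.81]
```

```bash
python3 -m pendant '[[0.1,0.0002,-0.001,0,0,0,0.0125],[0.1,0.0004,-0.002,0,0,0,0.025],[0.1,0.0006,-0.003,0,0,0,0.0375],[0.1,0.0008,-0.004,0,0,0,0.05],[0.1,0.0008,-0.004,0,0,0,0.05],[0.1,0.0008,-0.004,0,0,0,0.05],[0.1,0.0008,-0.004,0,0,0,0.05],[0.1,0.0008,-0.004,0,0,0,0.05]]'; python3 f.py
```

```text
time_s: 25.6
eef_pos: [580.6, -279.4, 105.3]
tool_rot: [[-0.138, 0.99, 0.004], [0.99, 0.138, 0.001], [0.0, 0.004, -1.0]]
ft_force: [7.4, 2.1, -3.0]
gripper_width: 38.4
grasp_force: 3.7
handle r 79.0 ang -1.447 Ftan 7.6 Frad -1.2 axis in tool [79.  12.4  0.1] q [-0.57  0.5   0.02  1.08  0.    0.86]
```

```bash
python3 -m pendant '[[0.1,0.0002,-0.001,0,0,0,0.0125],[0.1,0.0004,-0.002,0,0,0,0.025],[0.1,0.0006,-0.003,0,0,0,0.0375],[0.1,0.0008,-0.004,0,0,0,0.05],[0.1,0.0008,-0.004,0,0,0,0.05],[0.1,0.0008,-0.004,0,0,0,0.05],[0.1,0.0008,-0.004,0,0,0,0.05],[0.1,0.0008,-0.004,0,0,0,0.05]]'; python3 f.py
```

```text
time_s: 26.6
eef_pos: [577.1, -279.3, 105.3]
tool_rot: [[-0.089, 0.996, 0.005], [0.996, 0.089, 0.001], [0.0, 0.005, -1.0]]
ft_force: [9.0, 2.1, -4.1]
gripper_width: 38.2
grasp_force: 4.4
handle r 79.0 ang -1.493 Ftan 9.1 Frad -1.4 axis in tool [79.  12.   0.1] q [-0.58  0.5   0.01  1.08  0.    0.9 ]
```

```bash
python3 -m pendant '[[0.1,0.0002,-0.001,0,0,0,0.0125],[0.1,0.0004,-0.002,0,0,0,0.025],[0.1,0.0006,-0.003,0,0,0,0.0375],[0.1,0.0006,-0.003,0,0,0,0.0375],[0.1,0.0006,-0.003,0,0,0,0.0375],[0.1,0.0006,-0.003,0,0,0,0.0375],[0.1,0.0006,-0.003,0,0,0,0.0375],[0.1,0.0006,-0.003,0,0,0,0.0375]]'; python3 f.py
```

```text
time_s: 27.6
eef_pos: [574.5, -279.0, 105.3]
tool_rot: [[-0.052, 0.999, 0.006], [0.999, 0.052, 0.0], [0.0, 0.006, -1.0]]
ft_force: [9.6, 2.0, -4.8]
gripper_width: 38.3
grasp_force: 5.0
handle r 79.0 ang -1.525 Ftan 9.7 Frad -1.6 axis in tool [79.  11.6  0.1] q [-0.58  0.49 -0.    1.07  0.    0.94]
```

The resistance is about 10 N, 4.5 N above the loose level, so the grip should be firm. I'll back off to centre the fingers round the handle, then rise.

```bash
python3 -m pendant '[[0.1,0,0.003,0,0,0,0],[0.1,0,0.007,0,0,0,0],[0.1,0,0.011,0,0,0,0],[0.1,0,0.0115,0,0,0,0],[0.1,0,0.0115,-0.015,0,0,0],[0.1,0,0.0115,-0.035,0,0,0],[0.1,0,0.0115,-0.06,0,0,0],[0.1,0,0.0115,-0.08,0,0,0]]'
python3 - <<'E'
from bench import bot
from h import *
d=bot.get_image('scene');t=bot.get_image('top')
cv2.imwrite('pics/c8.png',np.hstack([crop(d,255,110,80,84,5),crop(t,300,165,80,84,5)]))
E
```

```text
time_s: 28.6
eef_pos: [583.2, -279.1, 187.8]
tool_rot: [[-0.05, 0.999, 0.002], [0.999, 0.05, -0.001], [-0.001, 0.002, -1.0]]
ft_force: [0.1, -0.3, 0.4]
gripper_width: 38.5
grasp_force: 0.0
```

View pics/c8.png

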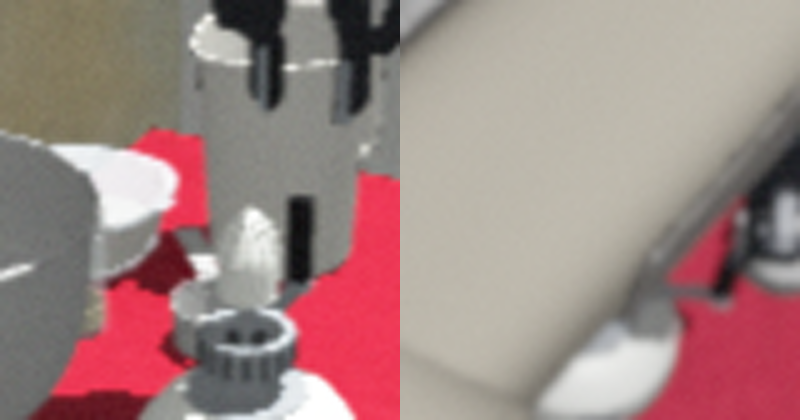

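The reamer stands upright at scene crop (248,255), the lever has swung round to crop (300,240), and the gripper is clear above. Handing in.

```bash
python3 -c "
from bench import bot
print(bot.hand_in())"
```

```text
the job is handed in; nothing more can be done
None
```

I set the reamer upright and fully home in the collet, let go of it, tightened the nut to about 10 N at the lever, and handed the job in at about 29 s with the gripper clear; the hand-in returned no verdict, and I couldn't measure the jaw forces directly.

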